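# Close, pin and hold a buckle drilling jig

### The arm

A 6-joint arm with a two-finger parallel gripper is mounted at the origin on the work surface. World frame = base frame: x ahead of the robot, y to its left, z up, the work surface at z = 0. Lengths are in m, angles in rad, forces in N, time in s.
With the tool pointing down it reaches from about 0.25 to 0.85 m from the base axis. Payload 12.5 kg.
Tool frame: the origin (TCP) lies at the very end of the fingers, on their centre line; the grasp point (between the pads) lies 19 mm behind it; z points along the fingers, y is the line along which they close (so a half turn about z gives the same grasp; the last joint's range is limited). The gripper opens to 93 mm and grips with 3 to 60 N. Pads are 15 mm wide; open, the fingers measure 128 mm over their backs; the gripper's body (75 mm by 188 mm) begins 65 mm behind the grasp point.
Start: joints at [-1.409, 0.351, 1.652, -0, 1.139, -0.085], TCP at [0.134, -0.533, 0.219] pointing down, gripper open.
Joint ranges: [-2.75, 2.75], [-0.79, 2.1], [0.01, 2.65], [-1.57, 4.71], [0.07, 3.14], [-2.87, 2.87]. Speed limits (rad/s): [2.22, 2.22, 2.79, 3.14, 3.14, 3.14].

### API

Orientations are given as [roll, pitch, yaw] about the fixed x, y, z axes, in that order (R = Rz(yaw) Ry(pitch) Rx(roll)).
In Python, from bench import manip, eyes gives the robot as it stands.
- The arm moves only by the shell command python3 -m creep 'ROWS' [OPENING] [FORCE]. ROWS is JSON, a list of rows, each an object with "translation": the shift along the tool's x, y, z in mm, a list of three; "twist": the turn about the tool's z in rad. A call has 1 to 12 rows; each row is the pose to reach, as a shift and turn from the pose commanded when the call began, along the tool's axes at that moment; what a row does not reach only later rows make up. A row lasts 1/12 s, in which the tool goes at most 41.7 mm and 7.16 degrees, less where a joint would pass 70% of its speed; a pose out of reach is approached as far as the arm can. A call with a gripper value outside its range is refused whole. OPENING is the closure, from 0 (fully open) to 1 (shut), set as the call begins (- or left out, the last holds). The fingers move at their own pace and stop on an object; FORCE is the grip in N (left out, the last holds). Time passes only in rows, so rows that repeat a pose let the fingers close. It gives the time, the measured TCP pose, the force, the opening and the grip force at its end, in the units of the state.
- manip.get_state(): the state, without advancing time (a new reading comes with each control period).
- eyes.capture(name): name is "side" or "top" or "wrist"; returns the picture (420x560x3 uint8, blue, green, red); there is no depth.
- eyes.calibration(name): a dict with "K" (3x3 intrinsics, pixels), "rvec" (rotation vector, rad) and "tvec" (3), from world to camera coordinates, as OpenCV has them. Camera axes: x right, y down, z forward; pixel columns grow to the right and rows downward; lengths in m; the calibration is good to about 2 mm. A picture is of the moment at which its call begins: read the wrist's pose just before it. calibration takes no time and is no camera call; for the wrist camera it gives the pose at the moment of the call.
- manip.finish_job(): hands the job in; it is judged then, once.
The state is a dict: "time": time; "joint_pos": joint angles; "qvel": joint speeds; "effort": joint torques, N m; "eef_pos": TCP position; "eef_rot": TCP orientation; "force": force on the tool from outside, world axes, zero at the start; "wrist_torque": the same for the moment, N m; "finger_gap": opening from 0.0 (shut) to 1.0 (fully open); "grip_force": force on a finger pad.
Only numpy, scipy, OpenCV 4.12 (cv2) and the standard library are available. Lean on these libraries where they do the work, as an engineer would, in place of code of your own. Each camera call takes 0.05 s, during which the arm holds its last target. There are 200 camera calls.

### The job

Get the buckle blank ready for drilling: swing the open leaf of the blue drill jig down shut onto the blank, then push the red-handled lock pin fully home through the two lugs and the leaf's tongue, and let go of the pin. Then press the leaf firmly down (its black knob is the place for it) so the blank stays clamped, and finish while still pressing, for the drill to come; leave the other things on the bench where they are.

Things in the scene. Friction and masses are not known exactly. Their poses are not given: they have to be found in the camera images.
- jig: Blue base of a hinged drill jig, bolted to the bench. Origin: on the bench. x runs from the lock lugs (front) to the hinge (rear), y along the hinge, z up. Plate 20 mm high, x -53 to 77, |y| to 63 mm; in front a nose 46 mm wide, 20 mm high, out to x -108. Hinge axis along y at x 60, z 36 mm; hinge ears at |y| 51 to 63, up to z 44 mm.
- lock_hole (a point): Midway between the two steel lock lugs, on the common axis of their 10 mm holes, which runs along jig y, 36 mm above the bench (jig x -90 mm). Lugs: 24 mm long in x, |y| 11.5 to 21.5 mm, up to 51 mm above the bench. The outer face of each lug is 21.5 mm from this point.
- nest (a point): Centre of the nest floor, 20 mm above the bench; four steel strips 8 mm high stand round the blank with 1.5 mm play. The blank's origin belongs here.
- leaf: Hinged aluminium half, 8 mm thick. Origin on the hinge axis, mid thickness; axes match the jig's when shut, at the start turned 50 to 92 degrees up about y. Plate 100 mm wide, x -2 to -105 mm, with a window and four brass bushes 4 mm high; then an arm 20 mm wide out to the tongue block. Outer face: +z, with the knob. Stiff friction hinge: stays where left; 2 to 4 N at the tongue moves it.
- tongue (a point): Centre of the tongue block and of its 10 mm cross hole (along the leaf's y), 150 mm from the hinge axis. Block 22 mm long, 20 mm wide in y, 22 mm thick; it drops between the lugs (1.5 mm free each side) and this point meets lock_hole when the leaf is shut. When open it stands 150 to 190 mm above the bench.
- knob_top (a point): Centre of the flat top of the round black knob on the leaf's outer face: 28 mm wide head (14 mm tall), 22 mm high above the leaf face, 98 mm from the hinge axis. 62 mm above the bench when shut. Pressing it down with 10 to 20 N clamps the blank firmly.
- pin: Lock pin lying on the bench, about 70 g. Red square handle 18 x 18 x 40 mm; steel shank 8 mm wide, 48 mm long, then a 9 mm taper to a 3 mm tip. Origin on the axis at the handle's front face, which meets a lug when home. y points to the tip; handle spans y -40 to 0. Axis 9 mm above the bench. At the start the tip points within 35 degrees of world +y. Fits from either side.
- pin_mid (a point): Point on the pin's axis 21.5 mm ahead of the handle: lies at lock_hole when the pin is fully home.
- pin_tip (a point): Tip of the pin, 57 mm ahead of the handle.
- blank: Wooden buckle blank 50 x 70 x 12 mm (x, y, z) already seated loosely in the jig's nest; origin at the centre of its underside, 20 mm above the bench.
- drilled_buckle: Finished darker buckle 50 x 70 x 12 mm lying flat on the bench, to be left alone; origin at the centre of its underside.
- spool: Blue thread spool standing, 32 mm wide, 42 mm high, to be left alone; origin at the centre of its underside.
- tape_measure: Round yellow tape-measure case, 54 mm wide, 18 mm high, to be left alone; origin at the centre of its underside.

How it is judged:
On the way, in this order (a step that is already met when the one before it is completed fails the run):
1. the leaf is shut on the blank: its tongue hole within 4.5 mm of the lug holes (distance between tongue and lock_hole below 0.0045 m), for 0.2 s.
2. the pin is home through both lugs and the tongue, handle within about 6 mm of the lug, and the fingers have let go of it (distance between pin_mid and lock_hole below 0.006 m and angle between the y axis of pin and the y axis of jig, either way round below 0.12 rad and distance between tongue and lock_hole below 0.0045 m and contact force between the fingers and pin below 0.1 N), for 0.2 s.
At the end, for the whole second after the job is handed in: The leaf is shut (tongue within 4.5 mm of lock_hole); the pin is home (pin_mid within 6 mm of lock_hole, within 0.12 rad of jig y) and untouched; the blank is within 5 mm of its seat; the fingers press on the leaf with over 5 N and it clamps the blank with over 10 N, through the last second (all of step 2 and contact force between the fingers and leaf above 5 N and contact force between leaf and blank above 10 N and distance between blank and nest below 0.005 m); the arm keeps its last pose, push and grip.
It fails at once if another thing on the bench is disturbed (moved more than 25 mm) (distance of any of drilled_buckle, spool, tape_measure from where it was at the start of the episode above 0.025 m).
It also fails if it takes over 72 s, if anything falls off the work surface, if the arm or the gripper's body presses on something with over 40 N, if the wrist force passes 120 N, or if a joint passes its speed limit or range.

## Working session

There is one attempt and no reset: what is moved stays moved. The work goes in short steps, Python scripts to look and compute and a shell command to move; the robot and the scene stay as the last step left them, time stands still between calls to the robot, and variables do not carry over. Pictures are saved under pics/ and viewed, at most 10 in all, crops included, and the job is handed in when it is done.

```bash
ls; mkdir -p pics
cat > h.py <<'E'
import numpy as np, cv2
from bench import manip, eyes
def cam(n):
    c=eyes.calibration(n); K=np.array(c["K"],float); R=cv2.Rodrigues(np.array(c["rvec"],float))[0]; t=np.array(c["tvec"],float).ravel()
    return K,R,t
def ray(c,uv):
    K,R,t=c; d=R.T@np.linalg.inv(K)@np.array([uv[0],uv[1],1.]); return -R.T@t, d/np.linalg.norm(d)
def onz(c,uv,z):
    o,d=ray(c,uv); return o+d*(z-o[2])/d[2]
def tri(l):
    A=np.zeros((3,3));b=np.zeros(3)
    for c,uv in l:
        o,d=ray(c,uv);P=np.eye(3)-np.outer(d,d);A+=P;b+=P@o
    x=np.linalg.solve(A,b)
    return x,[float(np.linalg.norm((np.eye(3)-np.outer(ray(c,uv)[1],ray(c,uv)[1]))@(x-ray(c,uv)[0]))) for c,uv in l]
def proj(c,p):
    K,R,t=c; q=K@(R@np.asarray(p)+t); return q[:2]/q[2]
E
python3 - <<'E'
from h import *
for n in ("side","top"):
    im=eyes.capture(n); cv2.imwrite(f"pics/{n}0.png",im); K,R,t=cam(n); print(n,-R.T@t,R[2],K[0,0])
s=manip.get_state();print(s)
E
```

```text
pics
side [0.29673219 0.76683135 0.7650164 ] [ 0.28881466 -0.71828163 -0.63297519] 463.73697758407843
top [0.36076549 0.00372616 1.22108224] [ 0.21152405  0.00668344 -0.97734994] 542.2721158977994
{'time': 0.1, 'joint_pos': array([-1.40862536e+00,  3.51225036e-01,  1.65233059e+00, -5.87274323e-06,
        1.13911608e+00, -8.45739327e-02]), 'qvel': array([ 0.00151208, -0.00171093, -0.00266762,  0.00091529, -0.00118792,
        0.00095077]), 'effort': array([ 2.53111239e-04, -4.98030102e+01, -2.85703433e+01,  7.00407336e-02,
        2.38684838e-02, -5.14598105e-05]), 'eef_pos': array([ 0.13432495, -0.53303231,  0.2181431 ]), 'eef_rot': array([-3.14051701e+00, -8.58386743e-05,  2.46747308e-01]), 'force': array([-0.23323479,  0.10721799, -1.14690719]), 'wrist_torque': array([0.02078529, 0.02316706, 0.02188228]), 'grip_force': 0.0, 'finger_gap': 0.9982363500165549}
```

View pics/side0.png

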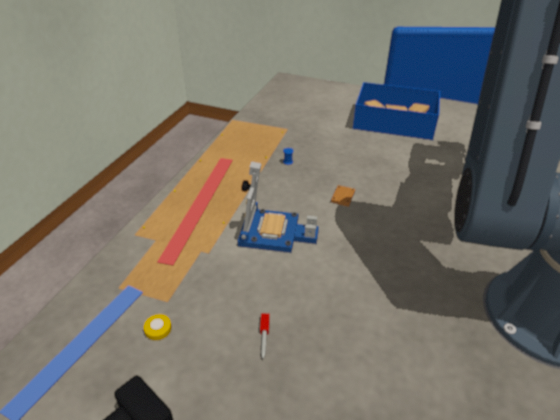

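View pics/top0.png

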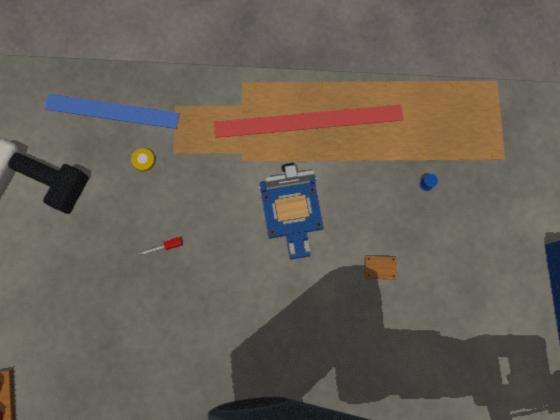

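Side view: jig around (275,230), the open leaf with its tongue at (255,167) and knob at (245,186), pin handle (265,322) with tip (263,356). Top view: lugs near (292,249) and (307,246), hinge at (290,178), pin handle (173,243) with tip (140,253).

Run:
```python
from h import *
t=cv2.imread("pics/top0.png");s=cv2.imread("pics/side0.png")
a=cv2.resize(t[155:265,250:335],None,fx=5,fy=5,interpolation=cv2.INTER_CUBIC)[:550,:400]
b=cv2.resize(s[155:255,232:325],None,fx=4.3,fy=5,interpolation=cv2.INTER_CUBIC)
b=cv2.resize(s[155:255,232:325],(400,430),interpolation=cv2.INTER_CUBIC)
o=np.zeros((550,800,3),np.uint8);o[:,:400]=a;o[:430,400:]=b
cv2.imwrite("pics/crop0.png",o)
for n,im in(("top",t),("side",s)):
    h=cv2.cvtColor(im,cv2.COLOR_BGR2HSV)
    red=((h[...,0]<8)|(h[...,0]>172))&(h[...,1]>170)&(h[...,2]>60)
    k,l,st,ce=cv2.connectedComponentsWithStats(red.astype(np.uint8))
    print(n,[(st[i].tolist(),ce[i].round(1).tolist()) for i in range(1,k) if 20<st[i][4]<400])
    blue=(h[...,0]>100)&(h[...,0]<125)&(h[...,1]>150)
    k,l,st,ce=cv2.connectedComponentsWithStats(blue.astype(np.uint8))
    for i in range(1,k):
        if 20<st[i][4]<9000: print(n,'blue',st[i].tolist(),ce[i].round(1).tolist())
```

```text
top [([164, 238, 18, 11, 138], [172.6, 243.0])]
top blue [420, 174, 17, 17, 202] [428.4, 181.9]
top blue [261, 176, 62, 83, 1663] [292.4, 216.0]
top blue [546, 242, 14, 90, 672] [554.7, 273.9]
side [([260, 314, 9, 18, 142], [264.2, 322.2])]
side blue [284, 149, 9, 15, 105] [287.7, 155.8]
side blue [239, 210, 78, 41, 1048] [275.5, 235.0]
```

View pics/crop0.png

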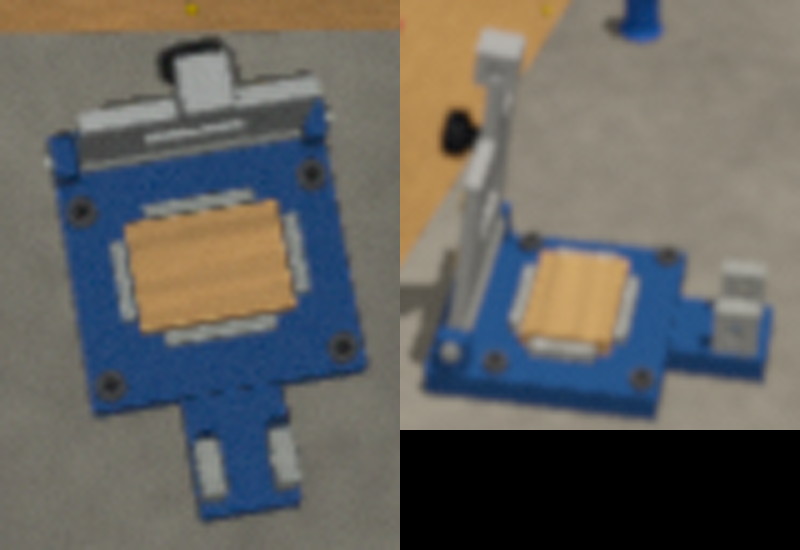

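The crop shows lug tops at about (292,249) and (307,246) in the top view, and the leaf near vertical with its tongue block at the top (top view ≈ (291,171), side view ≈ (255,166)). Next I triangulate these points.

Run:
```python
from h import *
T=cam("top");S=cam("side")
tp=lambda x,y:(250+x/5-.4,155+y/5-.4); sp=lambda x,y:(232+(x-400)/4.3-.4,155+y/4.3-.4)
def show(n,a,b): x,r=tri([(T,tp(*a)),(S,sp(*b))]); print(n,(x*1000).round(1),np.round(np.array(r)*1000,1)); return x
l1=show('lug+y',(209,468),(737,312)); l2=show('lug-y',(285,456),(745,273))
show('tongue top',(205,82),(501,45)); show('knob',(190,62),(457,132))
b=[onz(T,tp(*p),.02) for p in((81,212),(312,175),(343,347),(111,386))]
print('bolts',(np.array(b)*1000).round(1).tolist(),(np.mean(b,0)*1000).round(1))
for p in ((81,212,492,361),(312,175,531,242),(343,347,668,257),(111,386,642,379)): show('bolt',p[:2],p[2:])
fx=(b[0]+b[1]-b[2]-b[3]);print('yaw x',np.arctan2(fx[1],fx[0])); fy=b[0]+b[3]-b[1]-b[2];print('yaw y',np.arctan2(-fy[0],fy[1]))
L=[onz(T,tp(*p),.051) for p in((209,468),(285,456))]; print('lugs z51',(np.array(L)*1000).round(1).tolist(),'mid',(np.mean(L,0)*1000).round(1))
x,r=tri([(T,(172.6,243)),(S,(264.2,322.2))]);print('handle',(x*1000).round(1),r)
h=onz(T,(172.6,243.),.018);tip=onz(T,(140,253.3),.009);print('h',h,'tip',tip, 'ang from +y',np.arctan2(-(tip-h)[0],(tip-h)[1]))
for n,uv,z in(('tape',(143,159),.018),('spool',(429,181),.04),('buckle',(381,267),.012)):print(n,onz(T,uv,z).round(3))
```

```text
lug+y [526.  -20.4  47.2] [0.2 0.2]
lug-y [532.7 -53.3  47.1] [0.1 0.1]
tongue top [657.3  -8.8 195.4] [0.1 0.1]
knob [682.2  -2.9 137.5] [0.3 0.3]
bolts [[643.8, 42.6, 20.0], [666.6, -61.8, 20.0], [587.6, -78.7, 20.0], [564.4, 24.7, 20.0]] [615.6 -18.3  20. ]
bolt [643.8  42.7  23.8] [0.9 0.9]
bolt [666.3 -61.6  22. ] [0.1 0.1]
bolt [587.  -78.6  22.3] [0.1 0.1]
bolt [563.9  24.6  23.1] [0. 0.]
yaw x 0.21665335342150283
yaw y 0.21761305164880518
lugs z51 [[525.3, -20.3, 51.0], [532.2, -53.1, 51.0]] mid [528.8 -36.7  51. ]
handle [529.2 246.   13. ] [0.0005507197781292464, 0.000550719778129383]
h [0.52799296 0.24491076 0.018     ] tip [0.50225505 0.31755493 0.009     ] ang from +y 0.34050141356050656
tape [0.72  0.331 0.018]
spool [ 0.695 -0.323  0.04 ]
buckle [ 0.499 -0.223  0.012]
```

```bash
python3 -m creep '[{"translation":[30,-22,-5],"twist":0.03},{"translation":[65,-46,-10],"twist":0.03},{"translation":[95,-70,-15],"twist":0.03},{"translation":[125,-92,-20],"twist":0.03},{"translation":[158,-116,-30],"twist":0.03},{"translation":[190,-139,-30],"twist":0.03},{"translation":[222,-162,-30],"twist":0.03},{"translation":[254,-185,-30],"twist":0.03},{"translation":[286,-208,-30],"twist":0.03},{"translation":[318,-231,-30],"twist":0.03},{"translation":[350,-254,-30],"twist":0.03},{"translation":[382,-277,-30],"twist":0.03}]' 1 20
python3 -m creep '[{"translation":[30,-22,0],"twist":0},{"translation":[60,-44,0],"twist":0},{"translation":[90,-66,0],"twist":0},{"translation":[110,-80,0],"twist":0},{"translation":[118,-85,0],"twist":0},{"translation":[118,-85,0],"twist":0},{"translation":[118,-85,0],"twist":0}]'
python3 - <<'E'
from h import *
s=manip.get_state();print(s['time'],s['eef_pos'],s['eef_rot'],s['force'],s['joint_pos'])
c=cam("wrist"); im=eyes.capture("wrist");cv2.imwrite("pics/w1.png",im);np.savez("w1.npz",K=c[0],R=c[1],t=c[2])
print(-c[1].T@c[2],c[1][2])
E
```

```text
time: 1.1
eef_pos: [0.438, -0.1695, 0.2486]
eef_rot: [-3.142, 0.0, 0.217]
force: [0.4, -1.1, 0.2]
finger_gap: 0.189
grip_force: 0.0
time: 1.68
eef_pos: [0.5335, -0.0634, 0.2483]
eef_rot: [-3.141, 0.001, 0.217]
force: [0.4, -1.6, -0.2]
finger_gap: 0.004
grip_force: 0.0
1.6833 [ 0.53354562 -0.06339628  0.2482646 ] [-3.14145617e+00  9.92980887e-04  2.17276527e-01] [ 0.36780126 -1.64191347 -0.2453611 ] [-2.04772302e-01  2.98469011e-01  1.64836757e+00 -3.03333790e-04
  1.19571784e+00  1.14885883e+00]
[ 0.60814589 -0.04738329  0.41379416] [-0.26659901 -0.05935929 -0.96197788]
```

View pics/w1.png

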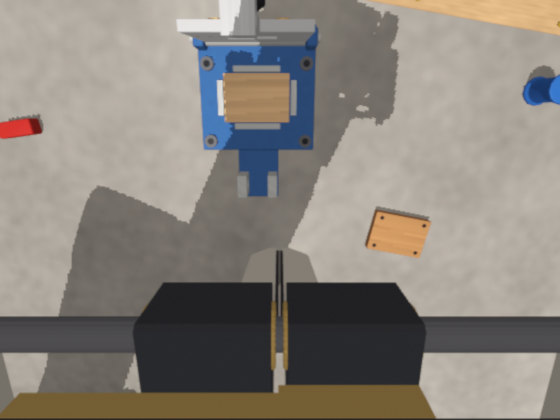

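The wrist picture shows the lugs at (243,184) and (272,184), bolts at (207,63), (307,63), (305,141), (211,141), and the fingertips at (279,255). I refine the lug position from these.

Run:
```python
from h import *
d=np.load("w1.npz");W=(d['K'],d['R'],d['t']);T=cam("top")
im=cv2.imread("pics/w1.png");h=cv2.cvtColor(im,cv2.COLOR_BGR2HSV)
m=((h[...,1]<60)&(h[...,2]>110)).astype(np.uint8); m[:168]=0;m[200:]=0;m[:,:234]=0;m[:,282:]=0
k,l,st,ce=cv2.connectedComponentsWithStats(m)
for i in range(1,k):
    if st[i][4]>20: print(st[i],ce[i])
def f(u,v,z):return (onz(W,(u,v),z)*1000).round(1)
B=[onz(W,p,.02) for p in((207,63),(306.5,63),(305,141),(211,141))];print((np.array(B)*1000).round(1).tolist())
fx=B[0]+B[1]-B[2]-B[3];fy=B[0]+B[3]-B[1]-B[2];print(np.arctan2(fx[1],fx[0]),np.arctan2(-fy[0],fy[1]), np.mean(B,0))
for uv in((238,172),(248,172),(238,194),(248,194),(267,172),(277,172),(267,194),(277,194)):print(uv,f(*uv,.051))
print('blocktop',tri([(W,(240,8)),(T,(290.6,171.2))]))
a=np.array
for n,pw,pt in (('lug+y',(243,182),(250+209/5-.4,155+468/5-.4)),('lug-y',(272,182),(250+285/5-.4,155+456/5-.4))):print(n,tri([(W,pw),(T,pt)]))
print('tip proj',proj(W,[0.5335,-0.0634,0.2483]))
o=cv2.resize(im[0:210,180:340],None,fx=2.8,fy=2.8,interpolation=cv2.INTER_CUBIC);cv2.imwrite("pics/w1c.png",o)
```

```text
[234 168  48  32 766] [256.19321149 186.63185379]
[[644.1, 39.6, 20.0], [667.2, -64.5, 20.0], [587.2, -82.4, 20.0], [564.0, 22.0, 20.0]]
0.218067908330516 0.21861964977641596 [ 0.61560715 -0.02134036  0.02      ]
(238, 172) [541.4 -17.1  51. ]
(248, 172) [543.8 -27.6  51. ]
(238, 194) [517.6 -21.6  51. ]
(248, 194) [520.  -32.3  51. ]
(267, 172) [548.2 -47.6  51. ]
(277, 172) [550.5 -58.   51. ]
(267, 194) [524.5 -52.6  51. ]
(277, 194) [526.9 -63.3  51. ]
blocktop (array([ 0.66640359, -0.00883424,  0.167314  ]), [0.001270622849018472, 0.0012706228490186949])
lug+y (array([ 0.52787342, -0.02194727,  0.03058204]), [0.0012346228141353335, 0.0012346228141352999])
lug-y (array([ 0.53503441, -0.05478714,  0.03154514]), [0.0007366057533259516, 0.0007366057533259601])
tip proj [277.90276031 265.05283591]
```

View pics/w1c.png

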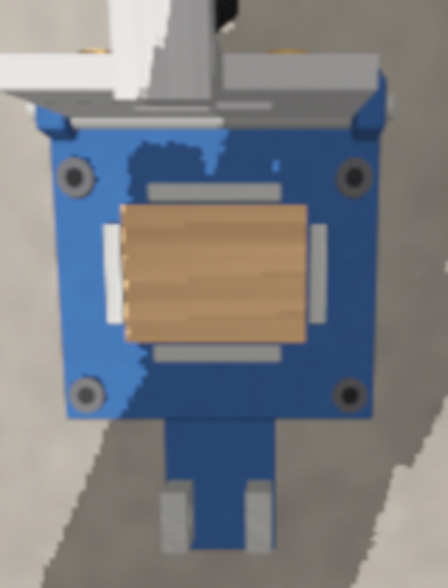

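```bash
python3 -m creep '[{"translation":[35,-6,0],"twist":0},{"translation":[70,-12,0],"twist":0},{"translation":[105,-18,0],"twist":0},{"translation":[140,-25,0],"twist":0},{"translation":[165,-25,0],"twist":0},{"translation":[172,-25,0],"twist":0},{"translation":[172,-25,15],"twist":0},{"translation":[172,-25,35],"twist":0},{"translation":[172,-25,55],"twist":0},{"translation":[172,-25,70],"twist":0},{"translation":[172,-25,72],"twist":0},{"translation":[172,-25,72],"twist":0}]'
python3 -m creep '[{"translation":[-5,0,0],"twist":0},{"translation":[-10,0,0],"twist":0},{"translation":[-15,0,0],"twist":0},{"translation":[-20,0,0],"twist":0},{"translation":[-25,0,1],"twist":0},{"translation":[-30,0,2],"twist":0},{"translation":[-30,0,2],"twist":0}]'
```

```text
time: 2.73
eef_pos: [0.6958, -0.0029, 0.1763]
eef_rot: [-3.141, 0.002, 0.215]
force: [0.1, 0.2, 0.5]
finger_gap: 0.007
grip_force: 0.0
time: 3.32
eef_pos: [0.6666, -0.0082, 0.1749]
eef_rot: [3.142, 0.0, 0.217]
force: [0.1, -0.1, 0.5]
finger_gap: 0.011
grip_force: 0.0
```

Run:
```python
from h import *
im=eyes.capture("side");t=eyes.capture("top")
a=cv2.resize(im[60:260,210:340],(390,600));b=cv2.resize(t[130:265,250:338],(390,600))
cv2.imwrite("pics/s2.png",np.hstack([a,b]))
```

```text
(no output)
```

View pics/s2.png

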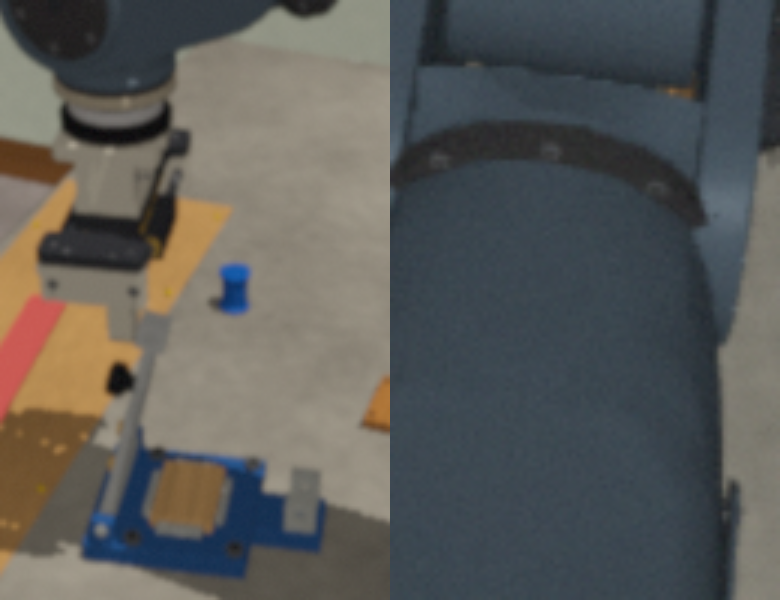

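The leaf has begun to swing (about 77°), with the closed fingers behind the tongue block. I push on along the arc to about 10°.

```bash
python3 -m creep '[{"translation":[-8,0,-3],"twist":0},{"translation":[-16,0,-5],"twist":0},{"translation":[-25,0,-5],"twist":0},{"translation":[-37,0,-1],"twist":0},{"translation":[-50,0,4],"twist":0},{"translation":[-61,0,10],"twist":0},{"translation":[-72,0,17],"twist":0},{"translation":[-83,0,25],"twist":0},{"translation":[-92,0,34],"twist":0},{"translation":[-101,0,44],"twist":0},{"translation":[-109,0,54],"twist":0},{"translation":[-109,0,54],"twist":0}]'
python3 -m creep '[{"translation":[-6,0,11],"twist":0},{"translation":[-12,0,23],"twist":0},{"translation":[-17,0,34],"twist":0},{"translation":[-21,0,45],"twist":0},{"translation":[-21,0,45],"twist":0}]'
python3 - <<'E'
from h import *
im=eyes.capture("side")
a=cv2.resize(im[100:260,210:340],(487,600))
cv2.imwrite("pics/s3.png",a)
E
```

```text
time: 4.42
eef_pos: [0.5585, -0.0316, 0.1193]
eef_rot: [-3.141, 0.003, 0.217]
force: [-0.8, -0.3, 0.4]
finger_gap: 0.009
grip_force: 0.0
time: 4.83
eef_pos: [0.5392, -0.036, 0.0746]
eef_rot: [-3.141, 0.002, 0.217]
force: [-1.0, -0.1, -0.4]
finger_gap: 0.005
grip_force: 0.0
```

View pics/s3.png

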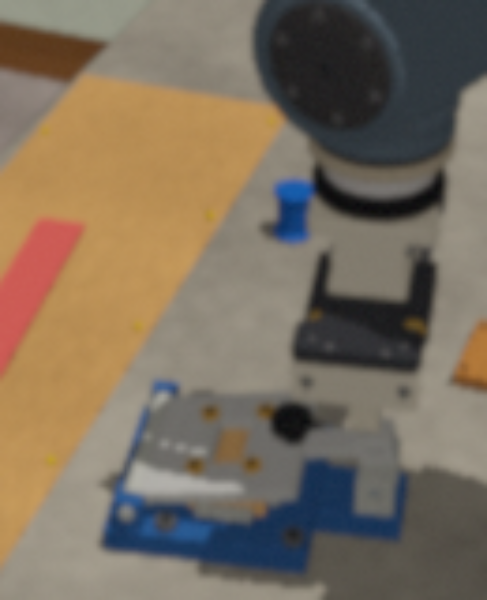

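The leaf is nearly shut, with the tongue just above the lugs. The fingers are wider than the lug gap, so I'll press the last bit on the knob.

```bash
python3 -m creep '[{"translation":[0,0,-18],"twist":0},{"translation":[0,0,-35],"twist":0},{"translation":[22,0,-38],"twist":0},{"translation":[42,0,-38],"twist":0},{"translation":[44,0,-38],"twist":0},{"translation":[44,0,-25],"twist":0},{"translation":[43,0,-12],"twist":0},{"translation":[42,0,-3],"twist":0},{"translation":[41,0,3],"twist":0},{"translation":[40,0,8],"twist":0},{"translation":[40,0,10],"twist":0},{"translation":[40,0,10],"twist":0}]'
```

```text
time: 5.88
eef_pos: [0.5794, -0.0274, 0.0656]
eef_rot: [-3.142, 0.0, 0.217]
force: [-0.5, 0.4, 0.5]
finger_gap: 0.007
grip_force: 0.0
```

```bash
python3 -m creep '[{"translation":[0,0,1],"twist":0},{"translation":[0,0,2],"twist":0},{"translation":[0,0,3],"twist":0},{"translation":[0,0,3],"twist":0}]'
```

```text
time: 6.22
eef_pos: [0.5796, -0.0275, 0.0627]
eef_rot: [3.141, -0.0, 0.217]
force: [-0.3, 0.3, 1.2]
finger_gap: 0.006
grip_force: 0.1
```

```bash
python3 -m creep '[{"translation":[0,0,1],"twist":0},{"translation":[0,0,2],"twist":0},{"translation":[0,0,3],"twist":0},{"translation":[0,0,3],"twist":0},{"translation":[0,0,3],"twist":0}]'; python3 -c "
from h import *
s=manip.get_state();print(s['force'],s['eef_pos'])"
```

```text
time: 6.63
eef_pos: [0.5797, -0.0274, 0.0621]
eef_rot: [3.141, -0.001, 0.217]
force: [-12.9, 0.0, 30.2]
finger_gap: 0.01
grip_force: 14.8
[-1.28807888e+01  2.03017634e-02  3.01593661e+01] [ 0.57971691 -0.02742181  0.06212949]
```

The leaf is shut: the knob top is at 62 mm with 30 N. Now I lift off, open the gripper and go to the pin.

```bash
python3 -m creep '[{"translation":[0,0,-10],"twist":0},{"translation":[0,0,-40],"twist":0},{"translation":[0,0,-75],"twist":-0.1},{"translation":[0,-20,-110],"twist":-0.2},{"translation":[0,-45,-120],"twist":-0.32},{"translation":[0,-75,-120],"twist":-0.44},{"translation":[0,-100,-120],"twist":-0.56},{"translation":[0,-130,-120],"twist":-0.68},{"translation":[0,-160,-120],"twist":-0.8},{"translation":[2,-190,-120],"twist":-0.92},{"translation":[4,-215,-120],"twist":-1.04},{"translation":[5,-220,-120],"twist":-1.16}]' 0.4 20
python3 -m creep '[{"translation":[0,0,0],"twist":-0.12},{"translation":[0,0,0],"twist":-0.24},{"translation":[0,0,0],"twist":-0.36},{"translation":[0,0,0],"twist":-0.48},{"translation":[0,0,0],"twist":-0.53},{"translation":[0,0,0],"twist":-0.53},{"translation":[0,0,0],"twist":-0.53}]'
python3 - <<'E'
from h import *
s=manip.get_state();print(s['time'],s['eef_pos'],s['eef_rot'],s['force'],s['joint_pos'])
c=cam("wrist"); im=eyes.capture("wrist");cv2.imwrite("pics/w2.png",im);np.savez("w2.npz",K=c[0],R=c[1],t=c[2])
h=cv2.cvtColor(im,cv2.COLOR_BGR2HSV)
red=((h[...,0]<8)|(h[...,0]>172))&(h[...,1]>170)&(h[...,2]>60)
k,l,st,ce=cv2.connectedComponentsWithStats(red.astype(np.uint8))
for i in range(1,k):
    if st[i][4]>50: print(st[i],ce[i],cv2.minAreaRect(np.argwhere(l==i)[:,::-1].astype(np.float32)), onz(c,ce[i],.018))
E
```

```text
time: 7.63
eef_pos: [0.5363, 0.1918, 0.1797]
eef_rot: [3.142, -0.001, 1.385]
force: [0.6, -1.1, -0.1]
finger_gap: 0.598
grip_force: 0.0
time: 8.22
eef_pos: [0.5371, 0.1886, 0.1797]
eef_rot: [3.141, -0.0, 1.905]
force: [-0.1, -0.4, -0.4]
finger_gap: 0.599
grip_force: 0.0
8.2167 [0.53710343 0.18859212 0.17965086] [ 3.14141937e+00 -4.96557659e-05  1.90476474e+00] [-0.10519233 -0.43521888 -0.35605176] [ 2.55871294e-01  4.27711505e-01  1.64112494e+00  7.17448663e-05
  1.07258733e+00 -7.81313887e-02]
[281 117  18  42 701] [289.98430813 137.65192582] ((289.5, 137.5), (41.0, 17.0), 90.0) [0.5293454  0.24422891 0.018     ]
```

View pics/w2.png

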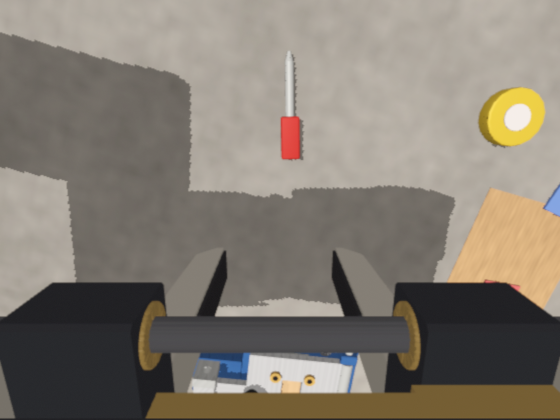

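The pin is upright in the image: red handle (281–299, 117–159), tip at (289.5,52), so it already lies along tool x. I work out the shifts from this.

Run:
```python
from h import *
d=np.load("w2.npz");W=(d['K'],d['R'],d['t']);T=cam("top");S=cam("side")
print('tri',tri([(W,(290,137.6)),(T,(172.6,243)),(S,(264.2,322.2))]))
im=cv2.imread("pics/w2.png");g=cv2.cvtColor(im,cv2.COLOR_BGR2GRAY)
for v in (60,80,100,112):
    r=g[v,270:310].astype(float); x=np.where(r>r.mean()+25)[0]; print(v,270+x.min(),270+x.max(),onz(W,(270+(x.min()+x.max())/2,v),.011)) if len(x) else print(v)
hc=onz(W,(289.9,137.6),.015);fr=onz(W,(290,117),.018);bk=onz(W,(290,155.5),.018);tip=onz(W,(289.6,51),.009)
print('front',fr,'back',bk,np.linalg.norm(fr-bk),'tip',tip)
v=tip-fr;yaw=np.arctan2(v[1],v[0]);print('pin yaw',yaw, np.linalg.norm(v[:2]))
p=np.array([0.5371,0.1886]);y=1.9048;ex=np.array([np.cos(y),np.sin(y)]);ey=np.array([np.sin(y),-np.cos(y)])
for q in(fr,bk,tip):print((ex@(q[:2]-p)*1000).round(1),(ey@(q[:2]-p)*1000).round(1))
```

```text
tri (array([0.52944989, 0.2452198 , 0.01251714]), [0.0012096478945333134, 0.0010504617881905102, 0.000691218146392555])
60 286 289 [0.50428639 0.30812398 0.011     ]
80 287 290 [0.51086135 0.29240768 0.011     ]
100 287 291 [0.51719517 0.27605787 0.011     ]
112 287 291 [0.52082156 0.2659131  0.011     ]
front [0.52302984 0.2618958  0.018     ] back [0.53499732 0.22850158 0.018     ] 0.03547386147290043 tip [0.50350703 0.31613794 0.009     ]
pin yaw 1.916280843298407 0.05764850001603538
73.9 10.7
38.4 11.1
131.5 10.1
```

```bash
python3 -m creep '[{"translation":[20,5,10],"twist":-0.01},{"translation":[40,9,40],"twist":-0.01},{"translation":[52,11,70],"twist":-0.01},{"translation":[52,11,100],"twist":-0.01},{"translation":[52,11,125],"twist":-0.01},{"translation":[52,11,145],"twist":-0.01},{"translation":[52,11,160],"twist":-0.01},{"translation":[52,11,170],"twist":-0.01},{"translation":[52,11,175],"twist":-0.01},{"translation":[52,11,176],"twist":-0.01},{"translation":[52,11,176],"twist":-0.01}]'
python3 -m creep '[{"translation":[0,0,0],"twist":0},{"translation":[0,0,0],"twist":0},{"translation":[0,0,0],"twist":0},{"translation":[0,0,0],"twist":0},{"translation":[0,0,0],"twist":0},{"translation":[0,0,0],"twist":0},{"translation":[0,0,0],"twist":0},{"translation":[0,0,0],"twist":0}]' 1 30
```

```text
time: 9.18
eef_pos: [0.5306, 0.2414, 0.0041]
eef_rot: [3.141, -0.0, 1.916]
force: [0.6, 0.8, 0.2]
finger_gap: 0.607
grip_force: 0.0
time: 9.85
eef_pos: [0.5303, 0.2413, 0.0038]
eef_rot: [3.142, -0.0, 1.917]
force: [-0.6, 0.5, 2.4]
finger_gap: 0.189
grip_force: 30.0
```

```bash
python3 -m creep '[{"translation":[0,0,-15],"twist":0},{"translation":[0,0,-50],"twist":0},{"translation":[0,0,-85],"twist":0},{"translation":[-20,-6,-115],"twist":0.03},{"translation":[-52,-15,-126],"twist":0.06},{"translation":[-87,-26,-126],"twist":0.1},{"translation":[-122,-36,-126],"twist":0.127},{"translation":[-157,-46,-126],"twist":0.127},{"translation":[-192,-56,-126],"twist":0.127},{"translation":[-227,-67,-126],"twist":0.127},{"translation":[-262,-77,-126],"twist":0.127},{"translation":[-290,-85,-126],"twist":0.127}]'
python3 -m creep '[{"translation":[-25,-4,0],"twist":0},{"translation":[-50,-8,0],"twist":0},{"translation":[-75,-12,0],"twist":0},{"translation":[-90,-14,0],"twist":0},{"translation":[-98,-16,0],"twist":0},{"translation":[-98,-16,0],"twist":0},{"translation":[-98,-16,0],"twist":0}]'
python3 - <<'E'
from h import *
s=manip.get_state();print(s['time'],s['eef_pos'],s['eef_rot'],s['force'],s['finger_gap'],s['joint_pos'])
c=cam("wrist"); im=eyes.capture("wrist");cv2.imwrite("pics/w3.png",im);np.savez("w3.npz",K=c[0],R=c[1],t=c[2],p=s['eef_pos'],r=s['eef_rot'])
E
```

```text
time: 10.85
eef_pos: [0.5485, -0.0628, 0.1296]
eef_rot: [-3.142, 0.0, 1.789]
force: [0.7, 0.1, -0.5]
finger_gap: 0.189
grip_force: 30.0
time: 11.43
eef_pos: [0.5542, -0.1589, 0.1295]
eef_rot: [-3.141, -0.001, 1.79]
force: [0.7, 0.8, -1.2]
finger_gap: 0.189
grip_force: 30.0
11.4333 [ 0.55420259 -0.15888513  0.12946325] [-3.14126305e+00 -5.05289924e-04  1.78960695e+00] [ 0.65981247  0.79821382 -1.22747956] 0.18883596143950834 [-3.60062899e-01  5.02601187e-01  1.66207795e+00  2.92668259e-04
  9.77465877e-01 -5.79037307e-01]
```

View pics/w3.png

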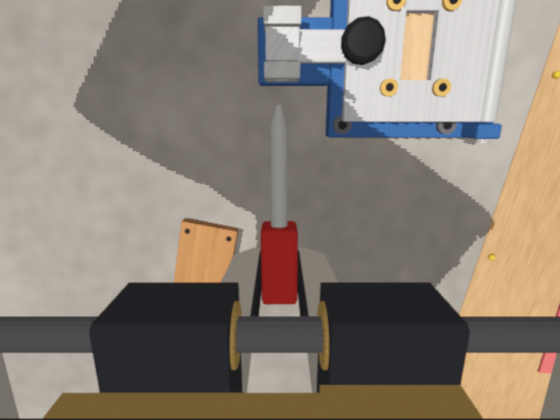

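The pin is held straight: shank along u≈279, tip at (279,105). The near lug top is around (264–299, 62–78), the far lug (264–300, 6–23), with the tongue between them. Next I extract the edges to get the lateral offset.

Run:
```python
from h import *
d=np.load("w3.npz");W=(d['K'],d['R'],d['t']);p=d['p'];y=d['r'][2]
ex=np.array([np.cos(y),np.sin(y)]);ey=np.array([np.sin(y),-np.cos(y)])
loc=lambda q:np.array([ex@(q[:2]-p[:2]),ey@(q[:2]-p[:2]),q[2]-p[2]])*1000
im=cv2.imread("pics/w3.png");g=cv2.cvtColor(im,cv2.COLOR_BGR2GRAY).astype(float);h=cv2.cvtColor(im,cv2.COLOR_BGR2HSV)
for v in (9,12,15,18,21,64,67,70,73,76):
    r=h[v,250:320,1].astype(int); m=np.where(r<110)[0]
    print(v,250+m.min(),250+m.max(), (h[v,262:300:6,2]).tolist())
print('col280 V',h[0:90,280,2].tolist())
for v in (130,160,190,215):
    r=h[v,262:298]; k=np.abs(np.gradient(g[v,262:298])); i=np.argsort(k)[-6:]+262; print(v,sorted(i.tolist()),end=' ')
    e=(min(i)+max(i))/2; print(loc(onz(W,(e,v),p[2]+.0052)).round(1))
print('tip',loc(onz(W,(278.5,105),p[2]+.0052)).round(1),'front',loc(onz(W,(279.5,223),p[2]+.0142)).round(1))
```

```text
9 250 319 [124, 148, 220, 226, 225, 223, 222]
12 250 319 [123, 145, 222, 227, 223, 224, 222]
15 250 319 [121, 154, 225, 228, 222, 225, 223]
18 250 301 [116, 197, 226, 227, 224, 223, 221]
21 250 301 [118, 209, 228, 224, 224, 222, 218]
64 250 300 [117, 147, 143, 147, 148, 147, 145]
67 250 300 [116, 144, 144, 149, 145, 147, 144]
70 250 300 [115, 142, 145, 149, 145, 147, 144]
73 250 300 [114, 143, 147, 147, 146, 146, 141]
76 250 300 [115, 142, 146, 144, 145, 144, 139]
col280 V [116, 117, 116, 116, 121, 162, 210, 223, 225, 226, 226, 226, 227, 228, 228, 228, 228, 227, 227, 226, 225, 224, 217, 169, 113, 106, 154, 218, 233, 233, 229, 226, 221, 185, 156, 152, 154, 155, 156, 157, 156, 155, 153, 152, 150, 149, 149, 150, 151, 153, 155, 155, 156, 155, 155, 154, 153, 153, 151, 142, 125, 137, 146, 147, 147, 147, 148, 149, 149, 149, 149, 149, 148, 147, 146, 145, 144, 128, 111, 112, 110, 103, 104, 96, 84, 82, 97, 111, 113, 111]
130 [270, 271, 272, 284, 285, 286] [68.8  0.1  5.2]
160 [270, 271, 272, 284, 285, 286] [55.1  0.1  5.2]
190 [271, 272, 273, 284, 285, 286] [40.7  0.3  5.2]
215 [271, 272, 273, 274, 285, 286] [28.1  0.3  5.2]
tip [79.8  0.3  5.2] front [26.8  0.8 14.2]
```

Run:
```python
from h import *
d=np.load("w3.npz");W=(d['K'],d['R'],d['t']);p=d['p'];y=d['r'][2]
ex=np.array([np.cos(y),np.sin(y)]);ey=np.array([np.sin(y),-np.cos(y)])
loc=lambda q:np.array([ex@(q[:2]-p[:2]),ey@(q[:2]-p[:2]),q[2]-p[2]])*1000
im=cv2.imread("pics/w3.png");h=cv2.cvtColor(im,cv2.COLOR_BGR2HSV)
def edges(v0,v1):
    s=h[v0:v1,250:320,1].astype(float).mean(0); gr=np.diff(s)
    l=np.argmin(gr[:25]);r=25+np.argmax(gr[25:60])
    sub=lambda i:(lambda a,b,c:i+.5*(a-c)/(a-2*b+c))(abs(gr[i-1]),abs(gr[i]),abs(gr[i+1]))
    return 250.5+sub(l),250.5+sub(r)
for v0,v1 in((8,21),(63,69),(69,75)):
    l,r=edges(v0,v1);v=(v0+v1-1)/2;a=loc(onz(W,(l,v),.051));b=loc(onz(W,(r,v),.051));print((l,r),a.round(1),b.round(1),((a+b)/2).round(2),(b-a)[1].round(1))
print('tongue y edges',[loc(onz(W,(280,v),z)).round(1) for v,z in((5.3,.051),(23.3,.051),(26,.047),(59.5,.047),(61,.051),(77,.051))])
L=np.array([0.5277,-0.0392,.036]);print('lock est loc',loc(L))
# yaw from leaf/base front edge of plate near side (blue)
m=((h[...,0]>100)&(h[...,0]<125)&(h[...,1]>150))
pts=[]
for u in range(355,490,5):
    c=np.where(m[110:150,u])[0]
    if len(c): pts.append(onz(W,(u,110+c.max()),.0)[:2])
pts=np.array(pts);vx,vy,_,_=cv2.fitLine(pts.astype(np.float32),cv2.DIST_HUBER,0,.01,.01).ravel();print('jig x yaw',np.arctan2(vy,vx))
# two-view height of near lug: none
```

```text
(np.float64(262.66008771929825), np.float64(301.1955922865014)) [137.9 -10.  -78.5] [137.9  14.7 -78.5] [137.9    2.31 -78.46] 24.7
(np.float64(263.38808373590985), np.float64(300.2330316742081)) [107.3  -9.9 -78.5] [107.3  14.6 -78.5] [107.3    2.34 -78.46] 24.5
(np.float64(263.402124430956), np.float64(299.9491017964072)) [103.6 -10.  -78.5] [103.6  14.5 -78.5] [103.59   2.27 -78.46] 24.4
tongue y edges [array([142.8,   1.1, -78.5]), array([132.5,   1.1, -78.5]), array([131.9,   1.1, -82.5]), array([111.6,   1.1, -82.5]), array([110.1,   1.1, -78.5]), array([100.1,   1.2, -78.5])]
lock est loc [ 1.22584280e+02  1.09232837e-01 -9.34632502e+01]
jig x yaw 0.22017652
```

```bash
python3 -m creep '[{"translation":[0,1,15],"twist":0},{"translation":[0,2,40],"twist":0},{"translation":[0,2,65],"twist":0},{"translation":[0,2,85],"twist":0},{"translation":[0,2,95],"twist":0},{"translation":[0,2,98.5],"twist":0},{"translation":[0,2,98.5],"twist":0},{"translation":[0,2,98.5],"twist":0}]'
cat > look.py <<'E'
from h import *
import sys
s=manip.get_state();p=s['eef_pos'];y=s['eef_rot'][2];W=cam("wrist");im=eyes.capture("wrist");cv2.imwrite("pics/"+sys.argv[1],im)
np.savez("w4.npz",K=W[0],R=W[1],t=W[2],p=p,y=y)
S=cam("side");si=eyes.capture("side");cv2.imwrite("pics/side_"+sys.argv[1],si)
print(p,s['eef_rot'],s['force'],s['finger_gap'])
ex=np.array([np.cos(y),np.sin(y)]);ey=np.array([np.sin(y),-np.cos(y)])
loc=lambda q:np.array([ex@(q[:2]-p[:2]),ey@(q[:2]-p[:2]),q[2]-p[2]])*1000
wl=lambda a:np.r_[p[:2]+(ex*a[0]+ey*a[1])/1000,p[2]+a[2]/1000]
h=cv2.cvtColor(im,cv2.COLOR_BGR2HSV);g=cv2.cvtColor(im,cv2.COLOR_BGR2GRAY).astype(float)
for n,a in(('near lug top front',(100,2,20.2)),('near top back',(110,2,20.2)),('far',(138,2,20.2)),('tip',(79,0,5.2)),('shank',(40,0,5.2))): print(n,proj(W,wl(a)).round(1),proj(S,wl(a)).round(1))
E
python3 look.py w4.png
```

```text
time: 12.15
eef_pos: [0.557, -0.1589, 0.0321]
eef_rot: [3.14, 0.001, 1.79]
force: [-0.3, 0.4, -1.1]
finger_gap: 0.188
grip_force: 30.0
[ 0.55696631 -0.15893221  0.03214539] [3.14044353e+00 7.00040688e-04 1.79024690e+00] [-0.31360041  0.38825511 -1.095807  ] 0.18775831229299947
near lug top front [283.   49.9] [311.1 214.1]
near top back [283.1  21.4] [310.7 216.7]
far [283.5 -65. ] [309.4 224.3]
tip [277.9 106.9] [312.5 213.5]
shank [277.9 191.4] [314.1 203.8]
```

```bash
cat > an.py <<'E'
from h import *
import sys
d=np.load("w4.npz");W=(d['K'],d['R'],d['t']);p=d['p'];y=float(d['y'])
ex=np.array([np.cos(y),np.sin(y)]);ey=np.array([np.sin(y),-np.cos(y)])
loc=lambda q:np.array([ex@(q[:2]-p[:2]),ey@(q[:2]-p[:2]),q[2]-p[2]])*1000
im=cv2.imread("pics/"+sys.argv[1]);h=cv2.cvtColor(im,cv2.COLOR_BGR2HSV);g=cv2.cvtColor(im,cv2.COLOR_BGR2GRAY).astype(float)
for v0,v1 in((25,32),(33,40),(41,48)):
    s=h[v0:v1,225:345,1].astype(float).mean(0);gr=np.diff(s);l=np.argmin(gr[:58]);r=58+np.argmax(gr[58:]);v=(v0+v1-1)/2
    a=loc(onz(W,(225.5+l,v),.051));b=loc(onz(W,(225.5+r,v),.051));print('lug',225.5+l,225.5+r,((a+b)/2).round(2),(b-a)[1].round(1))
for v in (115,125,140,160,180,195):
    k=np.abs(np.gradient(cv2.GaussianBlur(g[v:v+3,255:305],(3,3),0).mean(0)));l=np.argmax(k[:24]);r=24+np.argmax(k[24:]);e=255+(l+r)/2
    print('pin',v,255+l,255+r,loc(onz(W,(e,v+1),p[2]+.0052)).round(2))
print('sat col283',h[0:110:2,283,1].tolist());print('V col283',h[0:110:2,283,2].tolist())
E
python3 an.py w4.png
```

```text
lug 246.5 308.5 [108.01  -0.15  18.85] 24.1
lug 246.5 307.5 [105.19  -0.34  18.85] 23.9
lug 246.5 307.5 [102.34  -0.35  18.85] 24.0
pin 115 273 283 [7.503e+01 4.000e-02 5.200e+00]
pin 125 271 285 [7.062e+01 4.000e-02 5.200e+00]
pin 140 271 285 [6.388e+01 5.000e-02 5.200e+00]
pin 160 271 285 [5.464e+01 5.000e-02 5.200e+00]
pin 180 271 286 [45.1  0.3  5.2]
pin 195 272 285 [37.74  0.3   5.2 ]
sat col283 [3, 3, 3, 3, 5, 3, 3, 3, 3, 3, 7, 7, 7, 7, 8, 7, 7, 7, 7, 7, 9, 9, 7, 7, 7, 9, 8, 10, 9, 10, 0, 153, 158, 159, 129, 19, 28, 26, 26, 26, 26, 26, 28, 28, 28, 26, 26, 28, 28, 28, 30, 30, 30, 26, 24]
V col283 [154, 154, 154, 154, 156, 158, 159, 159, 160, 157, 116, 145, 151, 150, 150, 149, 148, 147, 147, 147, 148, 148, 148, 148, 147, 111, 102, 127, 118, 106, 99, 108, 89, 80, 81, 110, 117, 117, 116, 116, 116, 117, 117, 117, 117, 117, 117, 118, 118, 119, 119, 119, 119, 117, 116]
```

```bash
python3 -m creep '[{"translation":[0,-0.4,0],"twist":0},{"translation":[0,-0.4,0],"twist":0},{"translation":[0,-0.4,0],"twist":0}]'; python3 -c "
from h import *
for i in range(4):
    eyes.capture('top'); s=manip.get_state(); print(s['eef_pos'].round(4),s['eef_rot'])
S=cam('side'); si=eyes.capture('side'); cv2.imwrite('pics/p.png',cv2.resize(si[185:245,270:345],None,fx=8,fy=8,interpolation=cv2.INTER_CUBIC))
for q in ([0.5277,-.0392,.036],):print(proj(S,q))"
```

```text
time: 12.5
eef_pos: [0.5561, -0.1593, 0.0316]
eef_rot: [3.141, 0.0, 1.79]
force: [-0.2, -0.7, -0.7]
finger_gap: 0.191
grip_force: 30.0
[ 0.5561 -0.1593  0.0315] [3.14113567e+00 2.70418064e-04 1.78968734e+00]
[ 0.556  -0.1593  0.0314] [3.14130932e+00 1.69057556e-04 1.78970680e+00]
[ 0.556  -0.1592  0.0313] [3.14140310e+00 1.28558449e-04 1.78975768e+00]
[ 0.5559 -0.1592  0.0312] [3.14150205e+00 6.05226399e-05 1.78977497e+00]
[311.66070494 225.68733348]
```

```bash
python3 look.py w5.png | head -1; python3 an.py w5.png | head -7
```

```text
[ 0.55592692 -0.15918745  0.03117809] [ 3.14157412e+00 -5.47663542e-06  1.78976635e+00] [-0.15098401  0.28127626 -1.43696047] 0.19355048314331832
lug 248.5 310.5 [107.77   0.66  19.82] 24.0
lug 248.5 310.5 [104.97   0.67  19.82] 24.1
lug 248.5 310.5 [102.13   0.67  19.82] 24.3
pin 115 273 283 [7.499e+01 6.000e-02 5.200e+00]
pin 125 271 285 [7.059e+01 7.000e-02 5.200e+00]
pin 140 271 285 [63.84  0.07  5.2 ]
pin 160 271 285 [54.6   0.07  5.2 ]
```

```bash
python3 -m creep '[{"translation":[0,0.6,0.2],"twist":0},{"translation":[2,0.6,0.2],"twist":0},{"translation":[6,0.6,0.2],"twist":0},{"translation":[10,0.6,0.2],"twist":0},{"translation":[14,0.6,0.2],"twist":0},{"translation":[18,0.6,0.2],"twist":0},{"translation":[21,0.6,0.2],"twist":0},{"translation":[24,0.6,0.2],"twist":0},{"translation":[27,0.6,0.2],"twist":0},{"translation":[30,0.6,0.2],"twist":0},{"translation":[32,0.6,0.2],"twist":0},{"translation":[32,0.6,0.2],"twist":0}]'
```

```text
time: 13.85
eef_pos: [0.5494, -0.1274, 0.0309]
eef_rot: [-3.141, -0.0, 1.79]
force: [0.2, 0.1, -0.5]
finger_gap: 0.189
grip_force: 30.0
```

```bash
python3 -m creep '[{"translation":[2,0,0],"twist":0},{"translation":[4,0,0],"twist":0},{"translation":[6,0,0],"twist":0},{"translation":[8,0,0],"twist":0},{"translation":[10,0,0],"twist":0},{"translation":[12,0,0],"twist":0},{"translation":[14,0,0],"twist":0},{"translation":[16,0,0],"twist":0},{"translation":[18,0,0],"twist":0},{"translation":[20,0,0],"twist":0},{"translation":[22,0,0],"twist":0},{"translation":[22,0,0],"twist":0}]'
```

```text
time: 14.85
eef_pos: [0.5447, -0.1059, 0.0309]
eef_rot: [-3.141, -0.0, 1.79]
force: [0.4, 0.5, -1.0]
finger_gap: 0.19
grip_force: 30.0
```

```bash
python3 -m creep '[{"translation":[2,0,0],"twist":0},{"translation":[4,0,0],"twist":0},{"translation":[6,0,0],"twist":0},{"translation":[8,0,0],"twist":0},{"translation":[10,0,0],"twist":0},{"translation":[12,0,0],"twist":0},{"translation":[14,0,0],"twist":0},{"translation":[16,0,0],"twist":0},{"translation":[16,0,0],"twist":0}]'
```

```text
time: 15.6
eef_pos: [0.5412, -0.0903, 0.0309]
eef_rot: [-3.141, -0.0, 1.79]
force: [-0.5, 0.2, -2.0]
finger_gap: 0.193
grip_force: 30.0
```

```bash
python3 -m creep '[{"translation":[1,0,0],"twist":0},{"translation":[2,0,0],"twist":0},{"translation":[3,0,0],"twist":0},{"translation":[4,0,0],"twist":0},{"translation":[5,0,0],"twist":0},{"translation":[6,0,0],"twist":0},{"translation":[7,0,0],"twist":0},{"translation":[7,0,0],"twist":0}]'
```

```text
time: 16.27
eef_pos: [0.5397, -0.0837, 0.0309]
eef_rot: [-3.141, -0.0, 1.79]
force: [-0.6, -0.0, -2.7]
finger_gap: 0.187
grip_force: 30.0
```

```bash
python3 -m creep '[{"translation":[0.5,0,0],"twist":0},{"translation":[1,0,0],"twist":0},{"translation":[1.5,0,0],"twist":0},{"translation":[2,0,0],"twist":0},{"translation":[2,0,0],"twist":0}]'
```

```text
time: 16.68
eef_pos: [0.5396, -0.083, 0.031]
eef_rot: [3.141, 0.002, 1.79]
force: [0.7, -9.6, -3.5]
finger_gap: 0.192
grip_force: 30.0
```

Contact with the lug at 9.6 N after a 78 mm advance, as predicted, so the pin is home. I release and check.

```bash
python3 -m creep '[{"translation":[-1,0,0],"twist":0},{"translation":[-1.5,0,0],"twist":0},{"translation":[-1.5,0,0],"twist":0},{"translation":[-1.5,0,0],"twist":0},{"translation":[-1.5,0,0],"twist":0},{"translation":[-1.5,0,0],"twist":0},{"translation":[-1.5,0,0],"twist":0}]' 0.66 20
python3 -m creep '[{"translation":[0,0,-8],"twist":0},{"translation":[0,0,-20],"twist":0},{"translation":[0,0,-40],"twist":0},{"translation":[-25,0,-65],"twist":0},{"translation":[-50,0,-90],"twist":0},{"translation":[-70,0,-98],"twist":0},{"translation":[-78,0,-98],"twist":0},{"translation":[-78,0,-98],"twist":0},{"translation":[-78,0,-98],"twist":0}]'
python3 - <<'E'
from h import *
s=manip.get_state();c=cam("wrist"); im=eyes.capture("wrist");p=s['eef_pos'];print(p,s['eef_rot'])
y=s['eef_rot'][2];ex=np.array([np.cos(y),np.sin(y)]);ey=np.array([np.sin(y),-np.cos(y)])
loc=lambda q:np.array([ex@(q[:2]-p[:2]),ey@(q[:2]-p[:2])])*1000
cv2.imwrite("pics/w6.png",im)
h=cv2.cvtColor(im,cv2.COLOR_BGR2HSV)
red=((h[...,0]<8)|(h[...,0]>172))&(h[...,1]>150)&(h[...,2]>50)
k,l,st,ce=cv2.connectedComponentsWithStats(red.astype(np.uint8))
for i in range(1,k):
    if st[i][4]>50: x,yy,w,hh=st[i][:4];print(st[i],'front',loc(onz(c,(x+w/2,yy),.045)),'back',loc(onz(c,(x+w/2,yy+hh),.045)))
print('lug col',[(v,int(h[v,282,2]),int(h[v,282,1])) for v in range(0,100,4)])
E
```

```text
time: 17.27
eef_pos: [0.5397, -0.0833, 0.031]
eef_rot: [-3.142, -0.0, 1.79]
force: [-1.2, 0.1, 1.2]
finger_gap: 0.343
grip_force: 0.0
time: 18.02
eef_pos: [0.5559, -0.1589, 0.1283]
eef_rot: [-3.14, -0.001, 1.789]
force: [0.6, -0.8, -0.9]
finger_gap: 0.339
grip_force: 0.0
[ 0.55589336 -0.15892129  0.12828431] [-3.14040010e+00 -1.04572240e-03  1.78924471e+00]
[ 267   80   25   57 1379] front [98.75815435  0.7545814 ] back [60.48020379  0.8207496 ]
lug col [(0, 181, 8), (4, 182, 8), (8, 227, 7), (12, 225, 7), (16, 223, 7), (20, 224, 7), (24, 106, 10), (28, 233, 3), (32, 232, 4), (36, 156, 3), (40, 152, 3), (44, 156, 3), (48, 154, 3), (52, 154, 7), (56, 157, 3), (60, 133, 8), (64, 149, 9), (68, 146, 7), (72, 145, 9), (76, 134, 8), (80, 138, 179), (84, 147, 193), (88, 146, 194), (92, 146, 194), (96, 146, 197)]
```

View pics/w6.png

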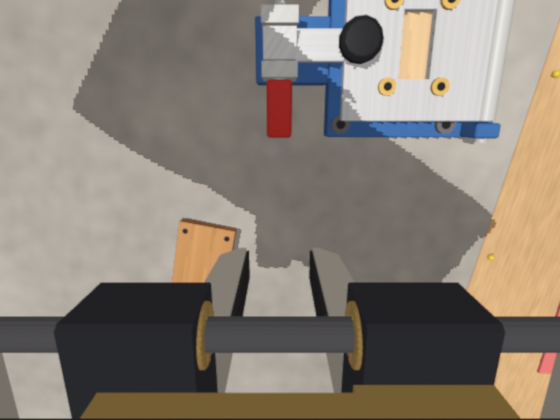

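The pin handle (267–292, 80–137) butts against the near lug, and the bench items haven't moved. Now I close the fingers and press on the knob.

```bash
python3 -m creep '[{"translation":[25,10,0],"twist":0},{"translation":[55,22,0],"twist":0},{"translation":[85,35,0],"twist":0},{"translation":[110,46,0],"twist":0},{"translation":[122,51,0],"twist":0},{"translation":[123,51,10],"twist":0},{"translation":[123,51,30],"twist":0},{"translation":[123,51,45],"twist":0},{"translation":[123,51,55],"twist":0},{"translation":[123,51,60],"twist":0},{"translation":[123,51,60],"twist":0},{"translation":[123,51,60],"twist":0}]' 1 20
python3 -m creep '[{"translation":[0,0,1],"twist":0},{"translation":[0,0,2],"twist":0},{"translation":[0,0,3],"twist":0},{"translation":[0,0,4],"twist":0},{"translation":[0,0,5],"twist":0},{"translation":[0,0,5],"twist":0}]'
```

```text
time: 19.07
eef_pos: [0.5797, -0.0288, 0.0691]
eef_rot: [-3.142, 0.0, 1.789]
force: [-0.7, -0.4, 0.4]
finger_gap: 0.006
grip_force: 0.0
time: 19.57
eef_pos: [0.5796, -0.0284, 0.0638]
eef_rot: [-3.141, -0.0, 1.79]
force: [0.1, -0.6, 0.2]
finger_gap: 0.005
grip_force: 0.0
```

```bash
python3 -m creep '[{"translation":[0,0,0.5],"twist":0},{"translation":[0,0,1],"twist":0},{"translation":[0,0,1.5],"twist":0},{"translation":[0,0,2],"twist":0},{"translation":[0,0,2.5],"twist":0},{"translation":[0,0,2.5],"twist":0},{"translation":[0,0,2.5],"twist":0}]'
```

```text
time: 20.15
eef_pos: [0.5797, -0.0284, 0.0623]
eef_rot: [3.141, 0.0, 1.79]
force: [-4.1, 0.7, 10.2]
finger_gap: 0.002
grip_force: 5.1
```

```bash
python3 -m creep '[{"translation":[0,0,0.4],"twist":0},{"translation":[0,0,0.8],"twist":0},{"translation":[0,0,0.8],"twist":0},{"translation":[0,0,0.8],"twist":0},{"translation":[0,0,0.8],"twist":0},{"translation":[0,0,0.8],"twist":0},{"translation":[0,0,0.8],"twist":0},{"translation":[0,0,0.8],"twist":0}]'; python3 -c "
from h import *
for i in range(6): eyes.capture('side'); s=manip.get_state(); print(s['time'],s['force'].round(1),s['eef_pos'].round(4))"
```

```text
time: 20.82
eef_pos: [0.5797, -0.0284, 0.0622]
eef_rot: [3.141, 0.0, 1.79]
force: [-7.2, 0.2, 19.4]
finger_gap: 0.004
grip_force: 9.5
20.8667 [-7.5  0.7 19.2] [ 0.5797 -0.0284  0.0622]
20.9167 [-6.8  1.1 18.5] [ 0.5797 -0.0284  0.0622]
20.9667 [-7.8  1.7 18.9] [ 0.5797 -0.0284  0.0622]
21.0167 [-7.9  0.6 18.6] [ 0.5797 -0.0284  0.0622]
21.0667 [-7.3  0.6 19.1] [ 0.5797 -0.0284  0.0622]
21.1167 [-7.6  0.6 18.4] [ 0.5797 -0.0284  0.0622]
```

A steady 19 N on the knob, inside the 10–20 N range. I hand in.

```bash
python3 -c "
from bench import manip
print(manip.finish_job())"
```

```text
the job is handed in; nothing more can be done
None
```

The leaf is shut on the blank, the lock pin is home and released, and I handed the job in at about 21 s while pressing the knob with a steady 19 N; the hand-in did not report a verdict.

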